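# Push the spacer row home and swing the retainer shut

## Robot

A 6-joint arm with a two-finger parallel gripper is mounted at the origin on a cart in front of the work surface, level with it; the furniture and walls round the work are solid. World frame = base frame: x ahead of the robot, y to its left, z up, the work surface at z = 0. Lengths are in m, angles in rad, forces in N, time in s.
With the tool pointing down it reaches from about 0.325 to 0.775 m from the base axis. Payload 5.5 kg.
Tool frame: the origin (TCP) lies on the centre line of the jaws, within the pads' length; the fingertips stand 22 mm ahead of it and the grasp point (between the pads) lies 3 mm ahead of it (manip.tips_ahead is the distance from the TCP to the fingertips, in m); y points along the fingers, x is the direction in which the jaws open and shut, and the axes are right-handed (so a half turn about y gives the same grasp; the last joint's range is limited). The gripper opens to 88 mm and grips with 3 to 60 N. Pads are 20 mm wide; open, the fingers measure 115 mm over their backs; the gripper's body (75 mm by 178 mm) begins 61 mm behind the grasp point.
Start: joints at [1.115, 0.091, 1.231, -0, 1.82, -0.057], TCP at [0.233, 0.553, 0.245] pointing down, gripper open.
Joint ranges: [-2.87, 2.87], [-0.86, 2.18], [0.17, 2.46], [-1.51, 4.65], [0.06, 2.69], [-2.65, 2.65]. Speed limits (rad/s): [2.57, 2.57, 3.01, 3.14, 3.14, 3.14].

## Interface

Orientations are given as [roll, pitch, yaw] about the fixed x, y, z axes, in that order (R = Rz(yaw) Ry(pitch) Rx(roll)).
In Python, from bench import telemetry, optics, order, manip gives the robot as it stands.
- The arm moves only by the tool step_arm, never from a script. Its argument "deltas" is a list of rows, each a list of 7 numbers: the shift along the world's x, y, z in m, then the turn, a rotation vector about the world's x, y, z in degrees, then the finger opening in m, from 0 to 0.0878. In form: [[tx, ty, tz, ax, ay, az, hand], ...]. A call has exactly 5 rows; each row shifts and turns the commanded pose from where the row before left it; what a row does not reach is not made up. A row lasts 1/10 s, in which the tool goes at most 50 mm and 8.59 degrees, less where a joint would pass 70% of its speed; a pose out of reach is approached as far as the arm can. A call with a gripper value outside its range is refused whole. The fingers move at their own pace and stop on an object; "force" is the grip in N (left out, the last holds). Time passes only in rows, so rows that do not move let the fingers close, or fill a call up. It gives the time, the measured TCP pose, the force and the opening at its end, in the units of the state.
- telemetry.read_state(): the state, without advancing time (a new reading comes with each control period).
- optics.read_camera(name): name is "scene" or "top" or "wrist"; returns the picture (480x640x3 uint8, red, green, blue); there is no depth.
- optics.camera_model(name): a dict with "fov_y" (degrees; the focal length in pixels is half the picture's height over the tangent of half this angle, whatever the lens; pixels are square), "cx", "cy" (the principal point, pixels), "R" (3x3) and "t" (3): a world point X has camera coordinates R X + t. Camera axes: x right, y down, z forward; pixel columns grow to the right and rows downward; lengths in m; the calibration is good to about 2 mm. A picture is of the moment at which its call begins: read the wrist's pose just before it. camera_model takes no time and is no camera call; for the wrist camera it gives the pose at the moment of the call.
- order.hand_in(): hands the job in, once; it reports no verdict.
The state is a dict: "time": time; "joint_positions": joint angles; "qvel": joint speeds; "joint_efforts": joint torques, N m; "eef_pos": TCP position; "tcp_rot": TCP orientation; "force": force on the tool from outside, world axes, zero at the start; "ft_torque": the same for the moment, N m; "gripper_width": finger opening in m.
Only numpy, scipy, OpenCV 4.12 (cv2) and the standard library are available. Lean on these libraries where they do the work, as an engineer would, in place of code of your own. Each camera call takes 0.05 s, during which the arm holds its last target. There are 200 camera calls.

## Task

Four spacer blocks stand in a touching row in the channel of the loading nest. With the fingertips, push only on the last block of the row, so that the whole row slides along as one train until it sits fully home against the end stop; then push the retaining arm with the upright pin across the channel behind the row, as far as it goes. Lift nothing out of the channel, and leave the spare block, the loupe and the shaft collar beside the nest where they are.

Things in the scene. Friction and masses are not known exactly. Their poses are not given: they have to be found in the camera images.
- nest: Loading nest, fixed: aluminium plate 233 x 72 x 8 mm on 4 mm feet with a channel along its x. Origin on the table on the channel's centre line (plate x -125 to 108 mm); x points to the end stop, y to the retaining arm's side, z up. Channel floor z = 12 mm, 52 mm wide between 6 mm steel fences (tops z = 22 mm), open at -x. End stop: steel bar 66 mm wide, x = 90 to 106, top z = 41 mm.
- stop_face (a point): Middle of the end stop's inner face at the channel floor: x = 90, y = 0, z = 12 mm in the nest's frame. Same axes as the nest.
- block_1: Front spacer block of the row, nearest the stop: plain steel, 20 mm along the channel (its x) x 50 mm across (y) x 25 mm high, about 0.09 kg; origin at the centre of its underside. Home at x = 80 mm in the nest's frame. The row starts 45 to 85 mm short of home and slides freely, pushed with 1 to 3 N.
- block_2: Second block of the row, same as block_1; home at x = 60 mm in the nest's frame.
- block_3: Third block of the row, same as block_1; home at x = 40 mm in the nest's frame.
- block_4: Last block of the row, farthest from the stop, same as block_1: the one to push, on its rear (-x) face, 10 mm behind its origin. That face spans z = 12 to 37 mm and stands 15 mm above the fences. Home at x = 20 mm in the nest's frame (rear face at x = 10 mm).
- pivot_axis (a point): Pivot axis (upright) of the retaining arm, at x = 3, y = 50, z = 29 mm in the nest's frame, beside the channel. Axes as the nest's.
- pin_top (a point): Top centre of the upright black pin on the retaining arm, 10 mm in diameter, 55 mm from the pivot axis, reaching from z = 33 mm to z = 63 mm above the table; turns with the arm.
- retainer (a joint): Retaining arm: steel bar 8 mm wide, 70 mm long, z = 25 to 33 mm, turning level about pivot_axis, in rad: 0 = open, beside the channel, pointing to the nest's -x; grows counter-clockwise from above; 1.571 = shut at its limit, across the channel, 3 mm behind the home row. Pin (nest frame) = pivot + 55 mm x (-cos, -sin). Starts at 0 to 0.18, stays where left; about 1 N at the pin moves it.
- spare_block: A fifth spacer block, same shape, standing loose on the thin mat to the left of the nest; leave alone. Origin at the centre of its underside.
- loupe: Black cylindrical loupe, 37 mm in diameter and 40 mm high, loose on the thin mat to the left of the nest; leave alone. Origin at the centre of its underside.
- collar: Black shaft collar, a ring 26 mm in diameter and 10 mm high, loose on the table beside the nest; leave alone. Origin at the centre of its underside.
Not all that is in view belongs to the job. Leave any blue or purple look-alike of the block_2 alone.

How it is judged:
By the outcome, as a careful person would: the job done as asked, in the order asked, and still so for the second after the job is handed in, with the robot touching nothing.
It also fails if it takes over 50 s, if anything falls off the work surface, if the arm or the gripper's body presses on something with over 40 N, if the wrist force passes 120 N, or if a joint passes its speed limit or range.

## Working session

There is one attempt and no reset: what is moved stays moved. The work goes in short steps, Python scripts to look and compute and a tool call to move; the robot and the scene stay as the last step left them, time stands still between calls to the robot, and variables do not carry over. Pictures are saved under pics/ and viewed, about 8 in all and at most 12, crops included, and the job is handed in when it is done.

Besides the shell and the picture viewer there is one more tool, called after "Request:" by a JSON object that holds its "op" and its "data". step_arm: Moves the arm, as the interface text tells. Its arguments: {"type":"object","properties":{"deltas":{"type":"array"},"force":{"type":"number"}},"required":["deltas"]}

```bash
mkdir -p pics; ls; cat > h.py <<'E'
import numpy as np, cv2
from bench import telemetry, optics, order, manip
def K(m): 
    f=240/np.tan(np.radians(m['fov_y'])/2); return f
def ray(m,u,v,z):
    R=np.array(m['R']);t=np.array(m['t']);f=K(m)
    c=-R.T@t; d=R.T@np.array([(u-m['cx'])/f,(v-m['cy'])/f,1]); return c+d*(z-c[2])/d[2]
def proj(m,X):
    p=np.array(m['R'])@np.array(X)+np.array(m['t']); f=K(m); return p[0]/p[2]*f+m['cx'],p[1]/p[2]*f+m['cy']
def snap(n,fn):
    m=optics.camera_model(n); im=optics.read_camera(n); cv2.imwrite('pics/'+fn,im[:,:,::-1]); return m,im
E
python3 - <<'E'
from h import *
for n in('top','scene'):
    m,im=snap(n,n+'0.png'); print(n,m)
print(telemetry.read_state(), manip.tips_ahead)
E
```

```text
pics
top {'fov_y': 45.13194130851012, 'cx': 318.92647661690114, 'cy': 240.60602075308623, 'R': array([[-0.00758806, -0.99976192,  0.02045767],
       [-0.98996724,  0.00462397, -0.1412214 ],
       [ 0.14109318, -0.02132402, -0.98976664]]), 't': array([0.34170544, 0.48885423, 0.85901729])}
scene {'fov_y': 57.22939466158084, 'cx': 319.7770681376637, 'cy': 243.75002244323755, 'R': array([[-0.57112577, -0.82058624,  0.02129753],
       [-0.49406178,  0.32291462, -0.80723547],
       [ 0.65552903, -0.47155527, -0.58984516]]), 't': array([0.54321221, 0.17459962, 0.71302865])}
{'time': 0.1, 'joint_positions': array([ 1.11528360e+00,  9.17874897e-02,  1.23179843e+00, -5.98525799e-06,
        1.81980882e+00, -5.66983380e-02]), 'qvel': array([ 5.29879002e-05, -3.00005722e-03, -2.62117565e-03,  9.99603290e-04,
       -1.16578952e-03, -1.51460073e-04]), 'joint_efforts': array([ 2.97986197e-03, -4.47855341e+01, -4.07570314e+01,  7.00921915e-02,
        2.84355227e-02, -7.51865173e-05]), 'eef_pos': array([0.23289185, 0.5526953 , 0.24359896]), 'tcp_rot': array([-1.5707    ,  0.00179951,  1.17198056]), 'force': array([0.17321414, 0.13962535, 0.32672947]), 'ft_torque': array([-0.00281291, -0.02637699, -0.03634161]), 'gripper_width': 0.0878530887228431} 0.022
```

View pics/top0.png

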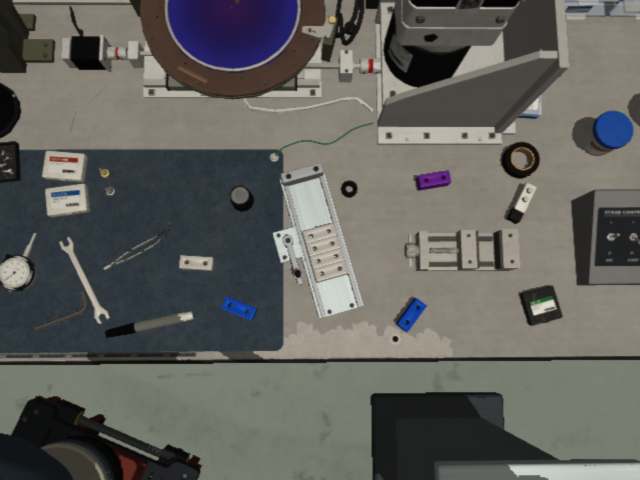

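View pics/scene0.png

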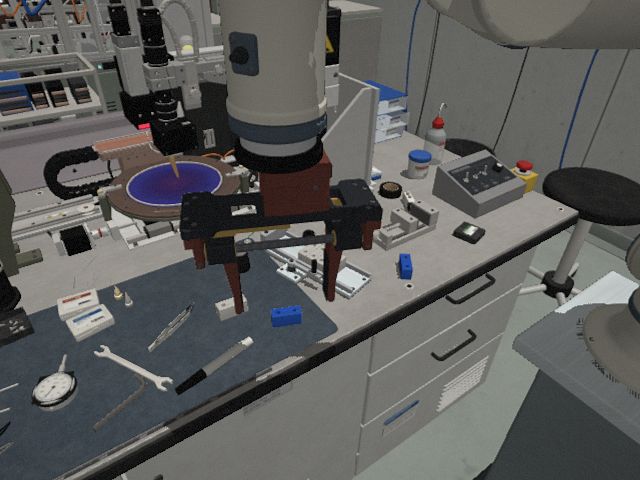

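The top view shows the nest with its stop near (303,174) and its open end near (340,310). The four-block row is at about (325,250), and the retaining arm and pin are on the left at about (290,250). The spare is at (196,262), the loupe at (242,197) and the collar at (349,188). The look-alikes are blue at (240,308) and (411,315), and purple at (434,180). The row in the channel is the one that fits. I'll confirm that in a crop.

```bash
python3 - <<'E'
import cv2
im=cv2.imread('pics/top0.png')
cv2.imwrite('pics/c1.png',cv2.resize(im[155:325,255:375],None,fx=3.5,fy=3.5,interpolation=cv2.INTER_CUBIC))
E
```

```text
(no output)
```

View pics/c1.png

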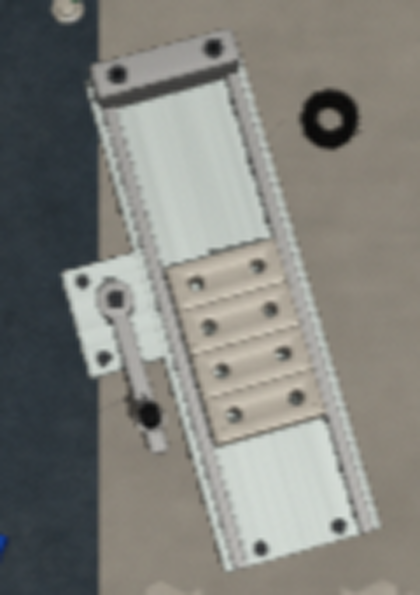

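The crop confirms it: four steel-coloured blocks in the channel, with stop screws at crop (117,75) and (214,48), the pivot at (115,298) and the pin top at (149,413). Next I'll measure these.

```bash
python3 - <<'E'
from h import *
m=optics.camera_model('top'); im=cv2.imread('pics/top0.png')
g=lambda x,y,z: ray(m,255+x/3.5-.36,155+y/3.5-.36,z)
P={'sL':g(117,75,.041),'sR':g(214,48,.041),'FL':g(168,266,.037),'FR':g(274,238,.037),'RR':g(327,413,.037),'RL':g(218,445,.037),
'nBL':g(228,571,.012),'nBR':g(380,526,.012),'stL':g(90,66,.041),'stR':g(232,29,.041),'piv':g(115,298,.035),'pin':g(149,413,.063),'colL':g(330,119,.01)}
for k,v in P.items(): print(k,np.round(v*1000,1))
hsv=cv2.cvtColor(im,cv2.COLOR_BGR2HSV)
x0,y0=300,220; print(hsv[250,325],hsv[250,318],hsv[200,312])
# block colour mask: warm hue, within the channel
mask=((hsv[...,0]<25)&(hsv[...,1]>20)&(hsv[...,2]>140)).astype(np.uint8)*255
roi=np.zeros_like(mask);roi[215:290,298:352]=mask[215:290,298:352]
roi=cv2.morphologyEx(cv2.morphologyEx(roi,cv2.MORPH_CLOSE,np.ones((5,5))),cv2.MORPH_OPEN,np.ones((5,5)))
n,l,s,c=cv2.connectedComponentsWithStats(roi); print(s,c)
i=l[250,325]
cn,_=cv2.findContours((l==i).astype(np.uint8),0,1)
b=cv2.boxPoints(cv2.minAreaRect(cn[0]));print(b)
w=np.array([ray(m,u,v,.037)*1000 for u,v in b]);print(w.round(1))
a=np.linalg.norm(w[1]-w[0]),np.linalg.norm(w[2]-w[1]);print(a,w.mean(0))
E
```

```text
sL [590.6 385.9  41. ]
sR [602.8 342.9  41. ]
FL [505.7 363.7  37. ]
FR [517.9 317.1  37. ]
RR [440.7 294.9  37. ]
RL [427.1 342.3  37. ]
nBL [373.2 337.9  12. ]
nBR [392.5 270.3  12. ]
stL [594.7 397.8  41. ]
stR [611.5 334.9  41. ]
piv [491.9 387.   35. ]
pin [438.9 371.7  63. ]
colL [577.8 289.6  10. ]
[ 19  29 193] [ 20  32 170] [ 64  10 195]
[[     0      0    640    480 305531]
 [   304    224     43     57   1669]] [[319.47001123 239.43166814]
 [324.98981426 252.00898742]]
[[302.24527 231.3585 ]
 [333.283   222.49057]
 [347.58487 272.54718]
 [316.54715 281.4151 ]]
[[504.6 364.3  37. ]
 [518.2 316.5  37. ]
 [440.8 295.6  37. ]
 [427.6 342.9  37. ]]
(np.float64(49.69341760310083), np.float64(80.1023428888263)) [472.8046428  329.83228532  37.        ]
```

Every measurement agrees with the geometry given:
- **Row:** it measures 80.1 × 49.7 mm.
- **Nest:** the origin is at about (502.3, 338.2) mm with the x axis at 15.5°. The predicted pivot is within 0.3 mm of the measured one.
- **Retaining arm:** the angle is about 0.
- **Travel:** the row is about 81 mm short of home.

Next I move in behind the row with the fingers closed and the jaw axis across the channel.

Request:
{"op": "step_arm", "data": {"deltas": [[0.017, -0.024, 0, 0, 0, 3.8, 0], [0.017, -0.024, 0, 0, 0, 3.8, 0], [0.017, -0.024, 0, 0, 0, 3.8, 0], [0.017, -0.024, 0, 0, 0, 3.8, 0], [0.017, -0.024, 0, 0, 0, 3.8, 0]], "force": 10}}

```text
time: 0.6
eef_pos: [0.3184, 0.4318, 0.2441]
tcp_rot: [-1.57, 0.001, 1.507]
force: [-0.4, 0.2, 0.2]
gripper_width: 0.0512
```

Request:
{"op": "step_arm", "data": {"deltas": [[0.017, -0.024, 0, 0, 0, 3.8, 0], [0.017, -0.024, 0, 0, 0, 3.8, 0], [0.017, -0.024, 0, 0, 0, 3.8, 0], [0.017, -0.024, 0, 0, 0, 3.8, 0], [0.017, -0.024, 0, 0, 0, 3.8, 0]]}}

```text
time: 1.1
eef_pos: [0.4034, 0.3118, 0.2442]
tcp_rot: [-1.57, 0.0, 1.838]
force: [-0.3, 1.0, -0.1]
gripper_width: 0.0107
```

Request:
{"op": "step_arm", "data": {"deltas": [[0, -0.001, -0.04, 0, 0, 0.2, 0], [0, 0, -0.04, 0, 0, 0, 0], [0, 0, -0.04, 0, 0, 0, 0], [0, 0, -0.04, 0, 0, 0, 0], [0, 0, -0.01, 0, 0, 0, 0]]}}

```text
time: 1.6
eef_pos: [0.4004, 0.3101, 0.0689]
tcp_rot: [-1.562, 0.003, 1.839]
force: [-0.4, -0.6, -0.7]
gripper_width: 0.0005
```

Request:
{"op": "step_arm", "data": {"deltas": [[0, 0, -0.015, 0, 0, 0, 0], [0, 0, -0.01, 0, 0, 0, 0], [0, 0, -0.008, 0, 0, 0, 0], [0, 0, 0, 0, 0, 0, 0], [0, 0, 0, 0, 0, 0, 0]]}}

```text
time: 2.1
eef_pos: [0.4034, 0.3123, 0.0426]
tcp_rot: [-1.572, -0.0, 1.839]
force: [-0.1, -0.4, 0.4]
gripper_width: 0.0008
```

```bash
python3 - <<'E'
from h import *
m,im=snap('top','top1.png'); m,im2=snap('wrist','w1.png')
c=cv2.resize(im[155:325,255:375],None,fx=3,fy=3,interpolation=cv2.INTER_CUBIC)
cv2.imwrite('pics/c2.png',np.hstack([c,cv2.resize(im2,(430,510))])[...,::-1])
E
```

```text
(no output)
```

View pics/c2.png

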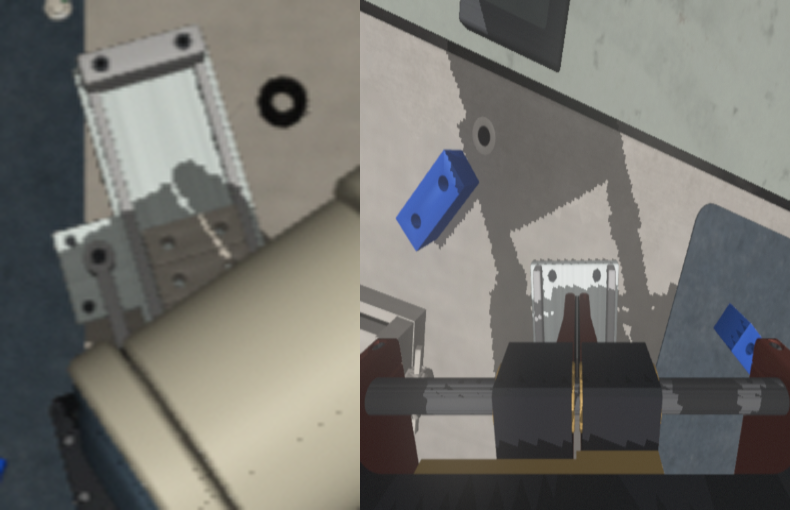

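The wrist view shows the closed fingertips between the fences, centred on the channel (tip at about (578,310), nest end centre about (575,270)). The top view is covered by the arm, but the stop and the front of the row look unchanged. Next I close up to the row and push.

Request:
{"op": "step_arm", "data": {"deltas": [[0.007, 0.001, -0.003, 0, 0, 0, 0], [0.006, 0.0015, 0, 0, 0, 0, 0], [0.004, 0.001, 0, 0, 0, 0, 0], [0.003, 0.0008, 0, 0, 0, 0, 0], [0.003, 0.0008, 0, 0, 0, 0, 0]]}}

```text
time: 2.7
eef_pos: [0.4254, 0.317, 0.0387]
tcp_rot: [-1.568, -0.0, 1.839]
force: [-4.9, -1.7, 4.2]
gripper_width: 0.0004
```

Request:
{"op": "step_arm", "data": {"deltas": [[0.0039, 0.0011, 0, 0, 0, 0, 0], [0.0039, 0.0011, 0, 0, 0, 0, 0], [0.0039, 0.0011, 0, 0, 0, 0, 0], [0.0039, 0.0011, 0, 0, 0, 0, 0], [0.0039, 0.0011, 0, 0, 0, 0, 0]]}}

```text
time: 3.2
eef_pos: [0.4448, 0.3225, 0.0387]
tcp_rot: [-1.568, 0.0, 1.839]
force: [-4.6, -0.9, 2.9]
gripper_width: 0.0
```

Request:
{"op": "step_arm", "data": {"deltas": [[0.0048, 0.0013, 0, 0, 0, 0, 0], [0.0048, 0.0013, 0, 0, 0, 0, 0], [0.0048, 0.0013, 0, 0, 0, 0, 0], [0.0048, 0.0013, 0, 0, 0, 0, 0], [0.0048, 0.0013, 0, 0, 0, 0, 0]]}}

```text
time: 3.7
eef_pos: [0.4688, 0.329, 0.0387]
tcp_rot: [-1.568, 0.0, 1.839]
force: [-5.0, -0.9, 4.4]
gripper_width: 0.0002
```

Request:
{"op": "step_arm", "data": {"deltas": [[0.0048, 0.0013, 0, 0, 0, 0, 0], [0.0048, 0.0013, 0, 0, 0, 0, 0], [0.0048, 0.0013, 0, 0, 0, 0, 0], [0.0039, 0.0011, 0, 0, 0, 0, 0], [0.0039, 0.0011, 0, 0, 0, 0, 0]]}}

```text
time: 4.2
eef_pos: [0.4911, 0.3351, 0.0387]
tcp_rot: [-1.569, 0.0, 1.839]
force: [-4.3, -1.4, 3.8]
gripper_width: 0.0008
```

Request:
{"op": "step_arm", "data": {"deltas": [[0.0019, 0.0005, 0, 0, 0, 0, 0], [0.0019, 0.0005, 0, 0, 0, 0, 0], [0.0019, 0.0005, 0, 0, 0, 0, 0], [0.0015, 0.0004, 0, 0, 0, 0, 0], [0.001, 0.0003, 0, 0, 0, 0, 0]]}}

```text
time: 4.7
eef_pos: [0.4994, 0.3373, 0.0387]
tcp_rot: [-1.569, 0.0, 1.839]
force: [-6.0, -1.7, 3.6]
gripper_width: 0.0003
```

Request:
{"op": "step_arm", "data": {"deltas": [[0.0006, 0.0002, 0, 0, 0, 0, 0], [0.0006, 0.0002, 0, 0, 0, 0, 0], [0.0006, 0.0002, 0, 0, 0, 0, 0], [0, 0, 0, 0, 0, 0, 0], [0, 0, 0, 0, 0, 0, 0]]}}

```text
time: 5.2
eef_pos: [0.5004, 0.3376, 0.0387]
tcp_rot: [-1.567, 0.0, 1.839]
force: [-7.5, -2.9, 5.9]
gripper_width: 0.0007
```

Request:
{"op": "step_arm", "data": {"deltas": [[0.0006, 0.0002, 0, 0, 0, 0, 0], [0.0006, 0.0002, 0, 0, 0, 0, 0], [0.0006, 0.0002, 0, 0, 0, 0, 0], [0, 0, 0, 0, 0, 0, 0], [0, 0, 0, 0, 0, 0, 0]]}}

```text
time: 5.7
eef_pos: [0.5006, 0.3377, 0.0387]
tcp_rot: [-1.563, 0.001, 1.839]
force: [-15.7, -5.7, 10.7]
gripper_width: 0.0004
```

The force jumps to about 17 N with no further motion at nest x ≈ -1.8, and home was predicted at 0 ± 2. One firm nudge will confirm it.

Request:
{"op": "step_arm", "data": {"deltas": [[0.0006, 0.0002, 0, 0, 0, 0, 0], [0.0006, 0.0002, 0, 0, 0, 0, 0], [0, 0, 0, 0, 0, 0, 0], [0, 0, 0, 0, 0, 0, 0], [0, 0, 0, 0, 0, 0, 0]]}}

```text
time: 6.2
eef_pos: [0.5006, 0.3377, 0.0387]
tcp_rot: [-1.56, 0.001, 1.839]
force: [-19.8, -7.8, 13.5]
gripper_width: 0.0004
```

Request:
{"op": "step_arm", "data": {"deltas": [[-0.003, -0.0008, 0, 0, 0, 0, 0], [-0.006, -0.0016, 0, 0, 0, 0, 0], [-0.012, -0.0032, 0, 0, 0, 0, 0], [-0.015, -0.004, 0.01, 0, 0, 0, 0], [0, 0, 0.03, 0, 0, 0, 0]]}}

```text
time: 6.7
eef_pos: [0.4658, 0.3279, 0.0749]
tcp_rot: [-1.564, 0.002, 1.839]
force: [0.8, 0.0, 0.1]
gripper_width: 0.0004
```

Request:
{"op": "step_arm", "data": {"deltas": [[-0.01, 0.03, 0.04, 0, 0, -8, 0], [-0.01, 0.03, 0.02, 0, 0, -8, 0], [-0.01, 0.03, 0, 0, 0, -8, 0], [0, 0.02, 0, 0, 0, -8, 0], [0, 0, 0, 0, 0, -8, 0]]}}

```text
time: 7.2
eef_pos: [0.4383, 0.4412, 0.1377]
tcp_rot: [-1.571, -0.002, 1.137]
force: [-0.0, -0.7, 0.7]
gripper_width: 0.0002
```

```bash
python3 - <<'E'
from h import *
m,im=snap('top','top2.png'); m,im2=snap('scene','s2.png')
c=cv2.resize(im[155:325,255:375],None,fx=3,fy=3,interpolation=cv2.INTER_CUBIC)
cv2.imwrite('pics/c3.png',np.hstack([c,cv2.resize(im2[200:320,220:400],(430,510))])[...,::-1])
E
```

```text
(no output)
```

View pics/c3.png

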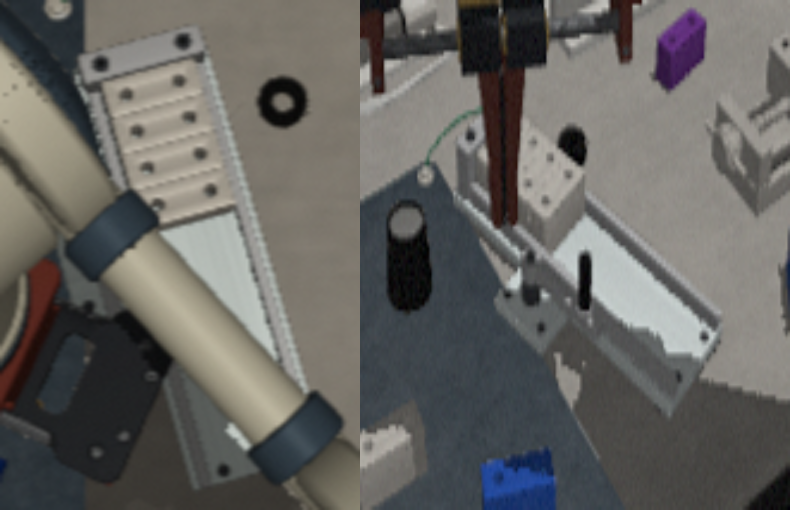

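The row sits flush against the stop in the left panel, with no gap at about (150,75). The retaining arm is still open and the pin is free at about (585,280) in the right panel. Next I go to the outer side of the pin and turn the tool to face it.

Request:
{"op": "step_arm", "data": {"deltas": [[-0.001, -0.009, 0, 0, 0, -8.3, 0], [-0.001, -0.009, 0, 0, 0, -8.3, 0], [-0.001, -0.009, 0, 0, 0, -8.3, 0], [-0.001, -0.009, 0, 0, 0, -8.3, 0], [-0.002, -0.009, 0, 0, 0, -8.3, 0]]}}

```text
time: 7.8
eef_pos: [0.4333, 0.3929, 0.1378]
tcp_rot: [-1.571, -0.001, 0.414]
force: [-1.3, 0.4, -0.3]
gripper_width: 0.0004
```

Request:
{"op": "step_arm", "data": {"deltas": [[0, 0, -0.03, 0, 0, -8.2, 0], [0, 0, -0.025, 0, 0, 0, 0], [0, 0, -0.015, 0, 0, 0, 0], [0, 0, -0.005, 0, 0, 0, 0], [0, 0, 0, 0, 0, 0, 0]]}}

```text
time: 8.3
eef_pos: [0.4328, 0.3935, 0.0624]
tcp_rot: [-1.571, 0.001, 0.274]
force: [-0.3, 0.4, 0.4]
gripper_width: 0.0005
```

```bash
python3 - <<'E'
from h import *
s=telemetry.read_state(); print(s['eef_pos'],s['tcp_rot'],s['force'],s['joint_positions'])
m,im=snap('wrist','w3.png')
m,im2=snap('scene','s3.png')
cv2.imwrite('pics/c4.png',np.hstack([cv2.resize(im,(400,400)),cv2.resize(im2[200:320,220:400],(400,400))])[...,::-1])
O=np.array([502.3,338.2]);a=np.radians(15.5);ex=np.array([np.cos(a),np.sin(a)]);ey=np.array([-ex[1],ex[0]])
piv=np.array([491.9,387.1])
p=s['eef_pos'][:2]*1000-O; print('nest',p@ex,p@ey)
prev=None
for th in range(0,96,8):
    t=np.radians(th); q=piv+55*(-np.cos(t)*ex-np.sin(t)*ey)-15*(np.sin(t)*ex-np.cos(t)*ey)
    print(th,q.round(1),None if prev is None else (q-prev).round(1)); prev=q
E
```

```text
[0.43284473 0.39347143 0.06244737] [-1.57120096e+00  7.49802509e-04  2.74441893e-01] [-0.30556997  0.42219612  0.41047208] [ 6.79670996e-01  9.28851596e-02  1.55277787e+00 -7.64767681e-05
  1.49677822e+00  4.05234639e-01]
nest -52.15856135129089 71.82235025680039
0 [434.9 386.9] None
8 [435.5 378.9] [ 0.6 -7.9]
16 [437.2 371.2] [ 1.7 -7.8]
24 [439.9 363.7] [ 2.8 -7.5]
32 [443.7 356.7] [ 3.8 -7. ]
40 [448.4 350.3] [ 4.7 -6.4]
48 [453.9 344.6] [ 5.5 -5.7]
56 [460.2 339.7] [ 6.3 -4.9]
64 [467.1 335.8] [ 6.9 -3.9]
72 [474.5 332.8] [ 7.4 -2.9]
80 [482.2 330.9] [ 7.7 -1.9]
88 [490.2 330.1] [ 7.9 -0.8]
```

View pics/c4.png

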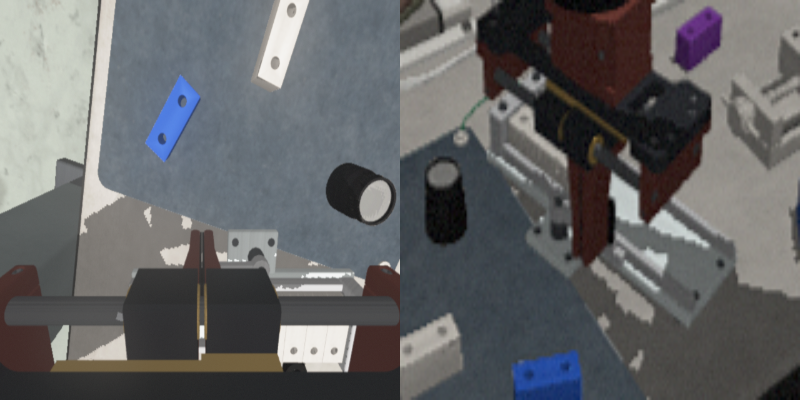

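The fingertips are on the outer side of the pin (finger at about (590,230), pin just right of it at (610,220)), with the bar and pivot clear. Next I turn the tool rigidly about the pivot.

Request:
{"op": "step_arm", "data": {"deltas": [[0.002, -0.0065, 0, 0, 0, 0, 0], [0.0003, -0.004, 0, 0, 0, 4, 0], [0.0003, -0.004, 0, 0, 0, 4, 0], [0.0008, -0.0039, 0, 0, 0, 4, 0], [0.0009, -0.0039, 0, 0, 0, 4, 0]]}}

```text
time: 8.9
eef_pos: [0.4378, 0.3716, 0.0643]
tcp_rot: [-1.57, -0.002, 0.556]
force: [-0.2, 0.3, -0.1]
gripper_width: 0.0005
```

Request:
{"op": "step_arm", "data": {"deltas": [[0.0013, -0.0038, 0, 0, 0, 4, 0], [0.0015, -0.0037, 0, 0, 0, 4, 0], [0.0018, -0.0036, 0, 0, 0, 4, 0], [0.002, -0.0034, 0, 0, 0, 4, 0], [0.0023, -0.0033, 0, 0, 0, 4, 0]]}}

```text
time: 9.4
eef_pos: [0.4467, 0.3537, 0.0642]
tcp_rot: [-1.571, -0.002, 0.905]
force: [0.5, 1.3, 1.2]
gripper_width: 0.0007
```

Request:
{"op": "step_arm", "data": {"deltas": [[0.0024, -0.0031, 0, 0, 0, 4, 0], [0.0027, -0.0029, 0, 0, 0, 4, 0], [0.0028, -0.0028, 0, 0, 0, 4, 0], [0.0031, -0.0025, 0, 0, 0, 4, 0], [0.0032, -0.0024, 0, 0, 0, 4, 0]]}}

```text
time: 9.9
eef_pos: [0.4609, 0.34, 0.0642]
tcp_rot: [-1.572, -0.002, 1.254]
force: [-0.8, 0.4, 0.8]
gripper_width: 0.0002
```

Request:
{"op": "step_arm", "data": {"deltas": [[0.0034, -0.002, 0, 0, 0, 4, 0], [0.0035, -0.0019, 0, 0, 0, 4, 0], [0.0036, -0.0016, 0, 0, 0, 4, 0], [0.0038, -0.0013, 0, 0, 0, 4, 0], [0.0038, -0.0011, 0, 0, 0, 4, 0]]}}

```text
time: 10.4
eef_pos: [0.4789, 0.332, 0.0641]
tcp_rot: [-1.572, -0.001, 1.603]
force: [-1.7, 1.1, -0.0]
gripper_width: 0.0004
```

Request:
{"op": "step_arm", "data": {"deltas": [[0.0039, -0.0009, 0, 0, 0, 4, 0], [0.0039, -0.0005, 0, 0, 0, 4, 0], [0.003, -0.0002, 0, 0, 0, 3, 0], [0.002, 0, 0, 0, 0, 2, 0], [0.001, 0.0002, 0, 0, 0, 0, 0]]}}

```text
time: 10.9
eef_pos: [0.4911, 0.3302, 0.0639]
tcp_rot: [-1.568, -0.0, 1.828]
force: [-8.6, -2.1, 4.8]
gripper_width: 0.0002
```

Request:
{"op": "step_arm", "data": {"deltas": [[0.0008, 0.0002, 0, 0, 0, 0, 0], [0.0008, 0.0002, 0, 0, 0, 0, 0], [0.0008, 0.0002, 0, 0, 0, 0, 0], [0, 0, 0, 0, 0, 0, 0], [0, 0, 0, 0, 0, 0, 0]]}}

```text
time: 11.4
eef_pos: [0.4915, 0.3303, 0.0638]
tcp_rot: [-1.563, 0.0, 1.828]
force: [-15.4, -5.5, 8.7]
gripper_width: 0.0007
```

The arm has hit its limit: the force rises to 17 N with no motion, at the predicted spot. Next I back off, rise clear and check.

Request:
{"op": "step_arm", "data": {"deltas": [[-0.004, -0.0011, 0, 0, 0, 0, 0], [-0.01, -0.003, 0, 0, 0, 0, 0], [-0.015, -0.004, 0.005, 0, 0, 0, 0], [0, 0, 0.04, 0, 0, 0, 0], [0, 0, 0.045, 0, 0, 0, 0]]}}

```text
time: 11.9
eef_pos: [0.464, 0.3221, 0.152]
tcp_rot: [-1.567, 0.001, 1.827]
force: [1.9, 1.0, 0.3]
gripper_width: 0.0002
```

Request:
{"op": "step_arm", "data": {"deltas": [[-0.018, 0.024, 0.02, 0, 0, -4, 0], [-0.018, 0.03, 0.02, 0, 0, -4, 0], [-0.018, 0.03, 0.02, 0, 0, -4, 0], [-0.018, 0.03, 0, 0, 0, -4, 0], [-0.018, 0.03, 0, 0, 0, -4, 0]]}}

```text
time: 12.4
eef_pos: [0.3751, 0.4682, 0.2149]
tcp_rot: [-1.573, -0.003, 1.474]
force: [0.2, 0.6, 0.1]
gripper_width: 0.0001
```

Request:
{"op": "step_arm", "data": {"deltas": [[-0.02, 0.024, 0, 0, 0, -4, 0], [-0.02, 0.025, 0, 0, 0, -4, 0], [-0.02, 0.025, 0, 0, 0, -4, 0], [-0.02, 0.02, 0, 0, 0, 0, 0], [0, 0, 0, 0, 0, 0, 0]]}}

```text
time: 12.9
eef_pos: [0.2929, 0.5629, 0.2131]
tcp_rot: [-1.57, -0.001, 1.272]
force: [0.3, 0.6, 0.5]
gripper_width: 0.0005
```

```bash
python3 - <<'E'
from h import *
m,im=snap('top','top5.png'); m2,im2=snap('scene','s5.png')
c=cv2.resize(im[155:325,180:375],None,fx=3,fy=3,interpolation=cv2.INTER_CUBIC)
cv2.imwrite('pics/c5.png',c[...,::-1])
print(telemetry.read_state()['eef_pos'],telemetry.read_state()['force'])
E
```

```text
[0.29544053 0.56103507 0.21320984] [0.23958555 0.48889003 0.67099594]
```

View pics/c5.png

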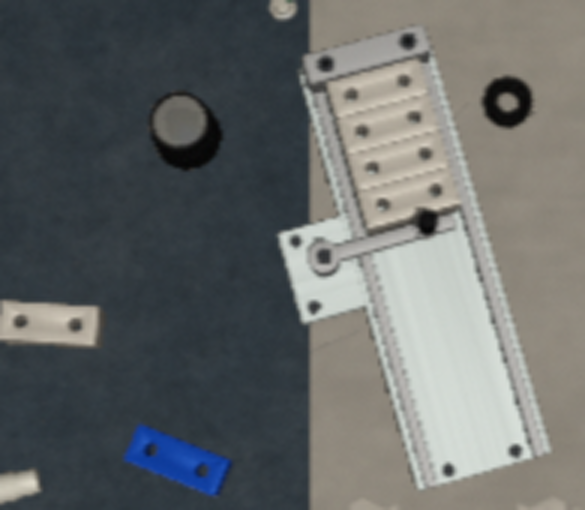

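The view shows the row against the stop and the retaining arm straight across behind it (pivot at (324,256), pin at (427,222)). The spare, loupe and collar look unmoved. I'll check those with numbers.

```bash
python3 - <<'E'
from h import *
m=optics.camera_model('top'); a=cv2.imread('pics/top0.png');b=cv2.imread('pics/top5.png')
for n,(x0,y0,x1,y1) in dict(spare=(175,250,218,275),loupe=(226,180,260,215),collar=(338,177,360,200),blue=(220,293,260,322),blue2=(392,293,430,336),purple=(412,166,456,192)).items():
    A,B=[cv2.cvtColor(i[y0:y1,x0:x1],6).astype(np.float32) for i in(a,b)]
    print(n,np.round(cv2.phaseCorrelate(A,B)[0],2),np.abs(A-B).mean().round(1))
g=lambda x,y,z: ray(m,180+x/3-.33,155+y/3-.33,z)[:2]*1000
p=g(324,256,.035);q=g(427,222,.063);s=np.array([497.7,364.4])
an=np.degrees(np.arctan2(*(q-p)[::-1]));print('len',np.linalg.norm(q-p),'theta',an-(15.5-180)-0)
hsv=cv2.cvtColor(b,cv2.COLOR_BGR2HSV)
k=((hsv[...,0]<25)&(hsv[...,1]>20)&(hsv[...,2]>140)).astype(np.uint8)
r=np.zeros_like(k);r[172:232,286:336]=k[172:232,286:336]
r=cv2.morphologyEx(cv2.morphologyEx(r,3,np.ones((5,5))),2,np.ones((5,5)))
c=max(cv2.findContours(r,0,1)[0],key=cv2.contourArea)
w=np.array([ray(m,u,v,.037)[:2]*1000 for u,v in cv2.boxPoints(cv2.minAreaRect(c))])
ex=np.array([.9636,.2672]);d=w.mean(0)-[502.3,338.2]
print('row nest x,y',d@ex,d@[-ex[1],ex[0]],np.linalg.norm(w[1]-w[0]),np.linalg.norm(w[2]-w[1]))
E
```

```text
spare [0.48 0.51] 2.3
loupe [-0.03 -0.02] 1.6
collar [ 0.05 -0.09] 2.2
blue [ 0.09 -0.1 ] 1.5
blue2 [0.02 0.48] 2.4
purple [0.46 0.47] 2.2
len 53.595729599021446 theta 88.31457393498222
row nest x,y 49.7154235093975 -0.40441461169088766 49.854205253412985 79.63919086563293
```

```bash
python3 -c "
from bench import order; print(order.hand_in())"
```

```text
the job is handed in; nothing more can be done
None
```

The row is home against the end stop, the retaining arm is shut behind it, and the job is handed in at about 13 s. `hand_in` gave no verdict.

**What I did:** With closed fingertips I pushed only the last block's rear face, and the row slid about 80 mm as one train. At the stop it took about 21 N (about 25 N with the upward component) with no further movement. I then swung the retaining arm by its pin, turning the tool about the pivot, until it hit its limit at about 16 N (about 19 N in all). After that I backed off and moved clear.

**Last checks:**
- **Row:** its centre measured x = 49.7 mm in the nest's frame, where home is 50. Its length measured 79.6 mm against 80 nominal, so there are no visible gaps.
- **Retaining arm:** the final picture gave 88.3°, slightly short of the 90° limit. One pixel is about 1.8° there, and the force stop agrees with the arm being fully shut.
- **Loupe and collar:** image shift was under 0.1 pixel, so they have not moved.
- **Spare block:** it read a 0.5 pixel shift. The purple look-alike, which I never went near, read the same, so I take it as noise.

An upward force of 3 to 6 N on the tool while the row was sliding is unexplained. It rose to about 13 N when the row pressed against the stop, and nothing was seen to lift.

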